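# Set the pressure frame on the board test jig

## Task

Take the pressure frame that fits the test jig, the one whose two holes are as far apart as the jig's two guide posts, line it up over both posts and lower it until it lies flat on the jig's rests, letting go only once it is down. Leave the other frame where it lies.

Things in the scene. Friction and masses are not known exactly. Their poses are not given: they have to be found in the camera images.
- long_frame: Aluminium plate 70 (x) x 190 (y) x 8 mm, 0.18-0.33 kg, flat on the desk, with a window and two round 30 mm through holes at y=+-65 mm. Black handle bar along y over the middle: 14 mm wide, 95 long, 33 to 47 mm above the underside, to be pinched across its width. Origin: centre of the underside; z up, y along the hole line; same after a half turn.
- short_frame: Other, shorter frame; aluminium plate 70 (x) x 140 (y) x 8 mm, 0.18-0.33 kg, flat on the desk, with a window and two round 30 mm through holes at y=+-42 mm. Black handle bar along y over the middle: 14 mm wide, 57 long, 33 to 47 mm above the underside, to be pinched across its width. Origin: centre of the underside; z up, y along the hole line; same after a half turn.
- test_jig: Fixed jig: dark base 110 (x) x 200 (y) x 16 mm, green circuit board in the middle, a grey rest block at each end, its flat top 30 mm above the desk. From each rest, at y=+-65 mm, x=0, rises a steel post 12 mm thick, 45 mm tall above the rest, its top 15 mm tapered. Origin: centre of the underside, at desk height; z up, y along the line of posts; same after a half turn.

How it is judged:
By the outcome, as a careful person would: the job done as asked, in the order asked, and still so for the second after the job is handed in, with the robot touching nothing.
It also fails if it takes over 43 s, if anything falls off the work surface, if the arm or the gripper's body presses on something with over 40 N, if the wrist force passes 120 N, or if a joint passes its speed limit or range.

## Robot

A 7-joint arm with a two-finger parallel gripper is mounted at the origin on a cart in front of the work surface, level with it; the furniture and walls round the work are solid. World frame = base frame: x ahead of the robot, y to its left, z up, the work surface at z = 0. Lengths are in m, angles in rad, forces in N, time in s.
With the tool pointing down it reaches from about 0.425 to 1.025 m from the base axis. Payload 3.6 kg.
Tool frame: the origin (TCP) lies at the very end of the fingers, on their centre line; the grasp point (between the pads) lies 19 mm behind it; z points along the fingers, y is the line along which they close (so a half turn about z gives the same grasp; the last joint's range is limited). The gripper opens to 85 mm and grips with 20 to 120 N. Pads are 22 mm wide; open, the fingers measure 114 mm over their backs; the gripper's body (76 mm by 85 mm) begins 54 mm behind the grasp point. The pads swing forward as they close: fully open they stand 13 mm farther back than shut.
Start: joints at [1.137, 0.591, 0.048, 1.609, -0.033, 0.943, -0.034], TCP at [0.242, -0.683, 0.231] pointing down, gripper open.
Joint ranges: [-2.69, 2.69], [-0.47, 2.24], [-1.27, 1.36], [0.19, 2.51], [-1.53, 4.68], [0.08, 2.07], [-3.09, 3.09]. Speed limits (rad/s): [2.57, 2.57, 3.14, 3.14, 3.14, 3.14, 3.14].

## Interface

Orientations are given as [roll, pitch, yaw] about the fixed x, y, z axes, in that order (R = Rz(yaw) Ry(pitch) Rx(roll)).
In Python, from workcell import robot, viewer gives the robot as it stands. Calls block until the motion is done:
- robot.reach(position, orientation): joint-space move of the TCP to a pose.
- robot.movel(position, rot=None, vel=0.15): straight line of the TCP; rot=None keeps the orientation; vel is the mean speed in m/s.
- robot.move_joints(angles): joint-space move.
- robot.grip(opening): opening from 0.0 (shut) to 1.0 (fully open); the grip force is fixed at half the most; returns when the fingers have stopped.
- robot.dwell(seconds).
- robot.inverse_kinematics(position, orientation): joint angles nearest the present ones, or None.
- viewer.snapshot(name): name is "side" or "top"; returns a dict with "color" (400x640x3 uint8, red, green, blue), "fx", "fy", "cx", "cy" (pixels), "extrinsics" (4x4, takes a point from camera to world coordinates). Camera axes: x right, y down, z forward; pixel columns grow to the right and rows downward; lengths in m; the calibration is good to about 2 mm. A picture is of the moment at which its call begins. There is no depth.
A pose or a line that the arm cannot do raises robot.MotionError and nothing moves.
- robot.sign_off(): hands the job in; it is judged then, once.
Readings, each from a call of its own:
- robot.get_time(): time.
- robot.get_qpos(): joint angles.
- robot.get_dq(): joint speeds.
- robot.get_effort(): joint torques, N m.
- robot.get_tool_pos(): TCP position.
- robot.get_tcp_rot(): TCP orientation.
- robot.get_contact_force(): force on the tool from outside, world axes, zero at the start.
- robot.get_wrist_torque(): the same for the moment, N m.
- robot.get_width(): opening from 0.0 (shut) to 1.0 (fully open).
- robot.get_gripper_force(): force on a finger pad.
Only numpy, scipy, OpenCV 4.12 (cv2) and the standard library are available. Lean on these libraries where they do the work, as an engineer would, in place of code of your own. Each camera call takes 0.05 s, during which the arm holds its last target. There are 200 camera calls.

## Working session

There is one attempt and no reset: what is moved stays moved. The work goes in short steps, each a Python script; the robot and the scene stay as the last script left them, time stands still between calls to the robot, and variables do not carry over. Pictures are saved under pics/ and viewed, at most 10 in all, crops included, and the job is handed in when it is done.

```bash
mkdir -p pics; python3 - <<'E'
from workcell import robot, viewer
import cv2,numpy as np
np.set_printoptions(precision=4,suppress=True)
for n in("top","side"):
    s=viewer.snapshot(n); cv2.imwrite(f"pics/{n}0.png",s["color"][:,:,::-1]); print(n,s["fx"],s["fy"],s["cx"],s["cy"]);print(s["extrinsics"])
print(robot.get_time(),robot.get_tcp_rot())
E
```

```text
top 408.9699512984459 408.9699512984459 323.593945972422 197.9262717663015
[[-0.0282 -0.9994  0.0206  0.4759]
 [-0.9994  0.0286  0.0173 -0.0698]
 [-0.0179 -0.0201 -0.9996  1.0597]
 [ 0.      0.      0.      1.    ]]
side 438.3178276364757 438.3178276364757 317.9301659180248 201.58971507690208
[[-1.     -0.0053 -0.0008  0.5213]
 [-0.0017  0.4592 -0.8883  0.8467]
 [ 0.0051 -0.8883 -0.4592  0.5054]
 [ 0.      0.      0.      1.    ]]
0.1 [-3.1396  0.0001  0.3409]
```

View pics/top0.png

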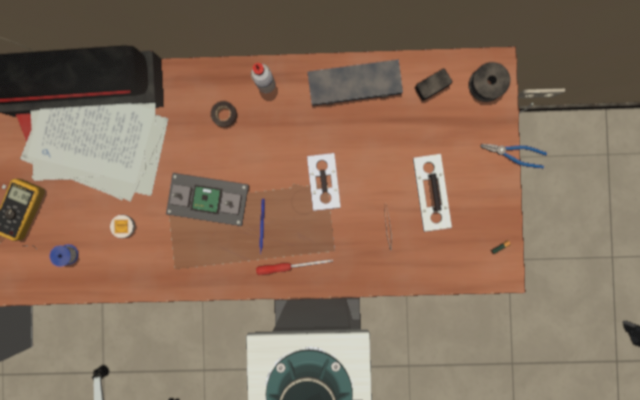

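View pics/side0.png

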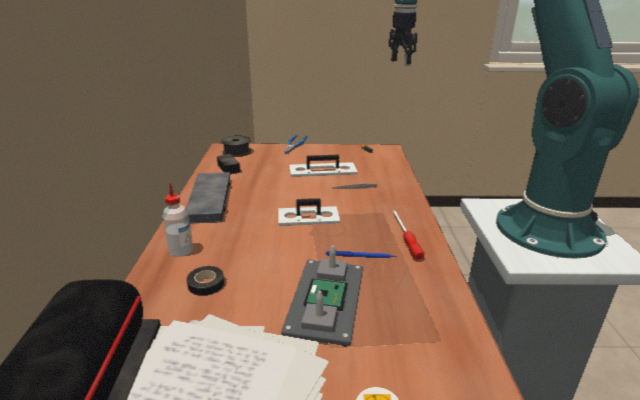

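The top view shows the jig at about (207,200), the short frame at (323,182) and the long frame at (433,192). In the side view the jig is at (327,300), its posts at about (332,255) and (319,300), and the long frame is at (323,167). I'll enlarge these areas.

```bash
python3 - <<'E'
import cv2,numpy as np
t=cv2.imread("pics/top0.png");s=cv2.imread("pics/side0.png")
def c(i,x,y,w,h):return cv2.resize(i[y:y+h,x:x+w],(400,300),interpolation=cv2.INTER_CUBIC)
m=np.vstack([np.hstack([c(t,152,162,112,84),c(t,377,150,112,84)]),np.hstack([c(s,260,240,128,96),c(s,280,140,88,66)])])
cv2.imwrite("pics/crops.png",m)
E
```

```text
(no output)
```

View pics/crops.png

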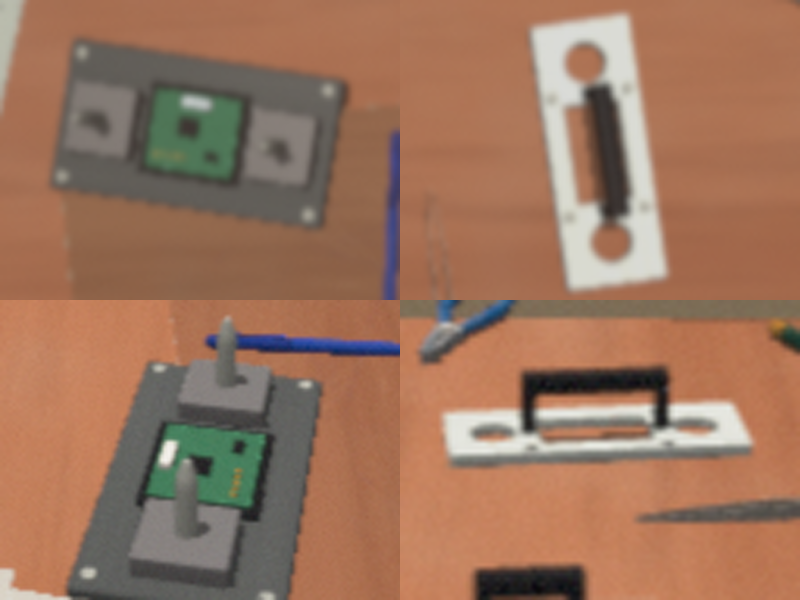

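The crops show four bright screws at the jig corners, two lighter rests with posts, and the long frame with two clear holes and a dark bar. I'll measure these by masks in both views and triangulate.

```bash
cat > h.py <<'E'
import cv2,numpy as np,pickle
np.set_printoptions(precision=4,suppress=True)
def ray(s,uv):
    d=s["extrinsics"][:3,:3]@np.array([(uv[0]-s["cx"])/s["fx"],(uv[1]-s["cy"])/s["fy"],1]);return s["extrinsics"][:3,3],d/np.linalg.norm(d)
def plane(s,uv,z):
    o,d=ray(s,uv);return o+d*(z-o[2])/d[2]
def tri(s1,p1,s2,p2):
    o1,d1=ray(s1,p1);o2,d2=ray(s2,p2)
    t=np.linalg.lstsq(np.c_[d1,-d2],o2-o1,rcond=None)[0];a,b=o1+t[0]*d1,o2+t[1]*d2
    return (a+b)/2,np.linalg.norm(a-b)
def roi(s,x,y,w,h,k=4):
    return cv2.resize(s["color"][y:y+h,x:x+w],None,fx=k,fy=k,interpolation=cv2.INTER_CUBIC)
def blobs(m,x,y,k=4,amin=0,amax=1e9):
    n,l,st,c=cv2.connectedComponentsWithStats(m.astype(np.uint8))
    return sorted([((c[i]+.5)/k-.5+[x,y],st[i,4]/k**2,((l==i),)) for i in range(1,n) if amin<=st[i,4]/k**2<=amax],key=lambda b:-b[1])
E
cat > m.py <<'E'
from workcell import viewer
from h import *
T=viewer.snapshot("top");S=viewer.snapshot("side")
pickle.dump((T,S),open("s.pkl","wb"))
def hsv(r):return [a.astype(int) for a in cv2.split(cv2.cvtColor(r,cv2.COLOR_RGB2HSV))]
out=lambda b:[(x[0].round(1).tolist(),round(x[1],1)) for x in b]
for n,s,f,j in(("top",T,(405,145,55,95),(160,165,95,70)),("side",S,(280,140,88,45),(275,240,95,110))):
    r=roi(s,*f);h,sa,v=hsv(r)
    w=(sa<60)&(v>150); print(n,"white",out(blobs(w,f[0],f[1],amin=15)))
    cs,hi=cv2.findContours(w.astype(np.uint8),cv2.RETR_CCOMP,cv2.CHAIN_APPROX_NONE)
    for c,q in zip(cs,hi[0]):
        a=cv2.contourArea(c)/16
        if a>12:
            M=cv2.minAreaRect(c); print("  hole" if q[3]>=0 else "  outer",a,((np.array(M[0])+.5)/4-.5+f[:2]).round(2),(np.array(M[1])/4).round(1),M[2])
    d=(v<75); 
    for b in blobs(d,f[0],f[1],amin=10):
        M=cv2.minAreaRect(np.argwhere(b[2][0])[:,::-1].astype(np.float32).copy())
        print("  dark",b[0],b[1],((cv2.boxPoints(M)+.5)/4-.5+f[:2]).round(1).tolist())
    r=roi(s,*j);h,sa,v=hsv(r)
    w=(sa<60)&(v>150);print(n,"screws",out(blobs(w,j[0],j[1],amin=2,amax=40)))
    for lo,hi_ in((95,150),(105,150)):
        g=(sa<45)&(v>lo)&(v<hi_);print(n,"rests",lo,out(blobs(g,j[0],j[1],amin=40)))
    g=(sa<60)&(v<150);print(n,"base",out(blobs(g,j[0],j[1],amin=40)))
    cv2.imwrite(f"pics/v_{n}.png",cv2.resize(cv2.applyColorMap((np.clip(v,0,200)*255//200).astype(np.uint8),cv2.COLORMAP_JET),(400,300)))
cv2.imwrite("pics/v.png",np.hstack([cv2.imread("pics/v_top.png"),cv2.imread("pics/v_side.png")]))
E
python3 m.py
```

```text
top white [([431.7, 192.3], np.float64(1428.5))]
  outer 2098.71875 [431.99 192.29] [75.2 28.7] 81.53595733642578
  hole 713.21875 [432.12 192.3 ] [61.6 15.9] 81.8698959350586
  dark [434.9323 191.8888] 199.75 [[428.9, 174.8], [435.6, 173.9], [440.6, 209.5], [434.0, 210.4]]
top screws [([206.3, 190.4], np.float64(24.2)), ([243.4, 186.9], np.float64(2.9)), ([237.8, 221.8], np.float64(2.8))]
top rests 95 [([207.0, 198.5], np.float64(1877.2))]
top rests 105 [([229.9, 202.3], np.float64(333.9)), ([179.1, 194.5], np.float64(325.2))]
top base [([207.1, 199.0], np.float64(2591.4))]
side white [([321.8, 169.0], np.float64(378.4)), ([322.8, 164.4], np.float64(72.9))]
  outer 65.78125 [322.25 164.5 ] [ 3.8 25.8] 90.0
  outer 379.84375 [322.88 168.07] [10.2 67.3] 87.81419372558594
  hole 25.96875 [299.88 169.  ] [9.  3.8] 0.0
  dark [322.5907 158.7271] 167.25 [[306.6, 155.9], [338.1, 154.8], [338.5, 167.1], [307.0, 168.2]]
  dark [365.6327 148.3301] 12.1875 [[363.1, 146.9], [367.4, 146.9], [367.4, 150.6], [363.1, 150.6]]
side screws [([313.3, 288.4], np.float64(39.0)), ([287.8, 326.9], np.float64(12.2)), ([345.1, 334.8], np.float64(12.1)), ([357.4, 266.4], np.float64(7.4)), ([310.5, 261.2], np.float64(6.8)), ([332.1, 246.1], np.float64(2.6)), ([319.0, 291.2], np.float64(2.4))]
side rests 95 [([324.0, 299.3], np.float64(2869.5))]
side rests 105 [([318.5, 313.4], np.float64(594.7)), ([329.6, 266.0], np.float64(405.8))]
side base [([324.4, 303.4], np.float64(4428.0))]
```

View pics/v.png

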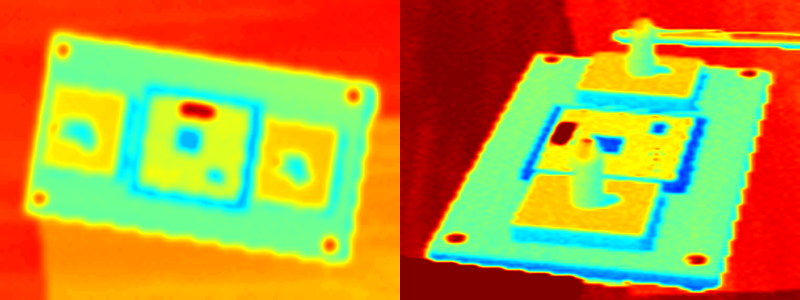

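The brightness maps show both rests as distinct patches. The screws are the four corner dots, and the side view gives post-tip highlights at (332,246) and (319,291). Now the triangulation.

```bash
cat > m2.py <<'E'
from h import *
T,S=pickle.load(open("s.pkl","rb"))
V=lambda r:cv2.cvtColor(r,cv2.COLOR_RGB2HSV)[:,:,2].astype(int)
Sa=lambda r:cv2.cvtColor(r,cv2.COLOR_RGB2HSV)[:,:,1].astype(int)
# screws
j=(160,165,95,70);r=roi(T,*j);b=blobs((Sa(r)<70)&(V(r)>128),*j[:2],amin=1.5,amax=30)
P=[x[0] for x in b];print("top screws",np.round(P,1).tolist())
side=np.array([[287.8,326.9],[345.1,334.8],[357.4,266.4],[310.5,261.2]])
res=[]
for q in side:
    g=plane(S,q,.016);p=min(P,key=lambda p:np.linalg.norm(plane(T,p,.016)-g))
    X,e=tri(T,p,S,q);res.append(X);print(" screw",X,"gap",e)
res=np.array(res);c=res.mean(0);ax=(res[0]+res[1]-res[2]-res[3])[:2];
print("screws centre",c,"yaw",np.degrees(np.arctan2(ax[1],ax[0])))
# rests, top view
g=(Sa(r)<45)&(V(r)>105)&(V(r)<150);R=[]
for x in blobs(g,*j[:2],amin=100)[:2]:
    M=cv2.minAreaRect(np.argwhere(x[2][0])[:,::-1].astype(np.float32).copy())
    R.append(plane(T,(np.array(M[0])+.5)/4-.5+j[:2],.03))
R=sorted(R,key=lambda p:-p[1]);d=R[0]-R[1];print("rests",R,np.linalg.norm(d),(R[0]+R[1])/2,np.degrees(np.arctan2(d[1],d[0])))
tips=[plane(S,q,.075) for q in([319.,291.2],[332.1,246.1])];d=tips[0]-tips[1]
print("tips@.075",tips,np.linalg.norm(d),(tips[0]+tips[1])/2,np.degrees(np.arctan2(d[1],d[0])))
for R_,q in zip(R,([319.,290.2],[332.1,245.5])):
    o,dd=ray(S,q);t=((R_-o)[1])/dd[1];print(" tip height at rest",o+t*dd)
# frame
f=(405,145,55,95);r=roi(T,*f);w=((Sa(r)<60)&(V(r)>150)).astype(np.uint8)
cs,_=cv2.findContours(w,cv2.RETR_EXTERNAL,cv2.CHAIN_APPROX_NONE);M=cv2.minAreaRect(max(cs,key=cv2.contourArea))
B=np.array([plane(T,(p+.5)/4-.5+f[:2],.008) for p in cv2.boxPoints(M)])
L=[np.linalg.norm(B[i]-B[i-1]) for i in range(4)];e=max([B[1]-B[0],B[2]-B[1]],key=np.linalg.norm)
print("frame centre",B.mean(0),"sides",L,"yaw",np.degrees(np.arctan2(e[1],e[0]))%180)
f2=(280,140,88,45);r=roi(S,*f2);dk=V(r)<75;dk[int((160.5-140)*4):]=0
x=blobs(dk,*f2[:2],amin=60)[0];M=cv2.minAreaRect(np.argwhere(x[2][0])[:,::-1].astype(np.float32).copy());Bs=(cv2.boxPoints(M)+.5)/4-.5+f2[:2]
print("side bar box",Bs.tolist());Bs=Bs[np.argsort(Bs[:,0])]
l,rr=Bs[:2].mean(0),Bs[2:].mean(0)
Tn=[np.array([432.25,174.35]),np.array([437.3,209.95])]
for a,q in zip(Tn,(l,rr)): print(" bar end",*tri(T,a,S,q))
print(" bar centre",*tri(T,sum(Tn)/2,S,(l+rr)/2))
A=[plane(T,a,.045) for a in Tn];d=A[0]-A[1];print("bar len",np.linalg.norm(d),"yaw",np.degrees(np.arctan2(d[1],d[0])),sum(A)/2)
E
python3 m2.py
```

```text
top screws [[243.4, 186.8], [237.8, 221.7], [168.8, 210.8], [174.4, 176.2], [172.3, 194.5]]
 screw [0.5654 0.3296 0.0178] gap 0.0027249304650133785
 screw [0.477  0.3458 0.0178] gap 0.002543919682201295
 screw [0.4442 0.1688 0.018 ] gap 0.002829853882531742
 screw [0.533  0.1525 0.0177] gap 0.0027357181244424904
screws centre [0.5049 0.2492 0.0178] yaw 79.56662472745788
rests [array([0.5159, 0.3144, 0.03  ]), array([0.4922, 0.1856, 0.03  ])] 0.13094478325093456 [0.504 0.25  0.03 ] 79.55612888720528
tips@.075 [array([0.5185, 0.3131, 0.075 ]), array([0.495 , 0.1871, 0.075 ])] 0.12818578329720737 [0.5067 0.2501 0.075 ] 79.44684042101066
 tip height at rest [0.5185 0.3144 0.078 ]
 tip height at rest [0.4949 0.1856 0.0753]
frame centre [ 0.5042 -0.3295  0.008 ] sides [np.float64(0.19266977569623187), np.float64(0.07327764199028958), np.float64(0.1924738673182661), np.float64(0.07297755166362938)] yaw 6.46079180702651
side bar box [[306.875, 154.875], [338.125, 154.875], [338.125, 159.875], [306.875, 159.875]]
 bar end [ 0.5501 -0.3232  0.0424] 0.00502466359923173
 bar end [ 0.4609 -0.3336  0.039 ] 0.0038565669902111224
 bar centre [ 0.5056 -0.3284  0.0407] 0.0046058306614078365
bar len 0.08881006118130905 yaw 6.10802963231824 [ 0.5033 -0.3273  0.045 ]
```

Both views agree. The jig centre is (0.505, 0.250) with a hole line at 79.6°; the rests and tips are 0.131 and 0.128 m apart, and the tip heights come out at 0.075–0.078. The long frame is at (0.505, −0.329) with a yaw of 6.4°. It measures 193 x 73 mm and the bar is at z≈0.041, matching the 0.040 in the text. Next: grasp and lift.

```bash
python3 - <<'E'
from workcell import robot, viewer
from h import *
o=[np.pi,0,np.radians(6.4)];x,y=.505,-.329
robot.reach([x,y,.13],o)
robot.movel([x,y,.021],vel=.08)
print(robot.get_contact_force(),robot.get_tool_pos())
robot.grip(0.0);print(robot.get_width(),robot.get_gripper_force())
robot.movel([x,y,.16],vel=.1)
print(robot.get_time(),robot.get_width(),robot.get_contact_force(),robot.get_tool_pos(),robot.get_wrist_torque())
j=[.505,.25,.16];oj=[np.pi,0,np.radians(79.6)]
robot.movel(j,rot=oj,vel=.15)
print(robot.get_time(),robot.get_tool_pos(),robot.get_tcp_rot(),robot.get_width())
T=viewer.snapshot("top");S=viewer.snapshot("side");pickle.dump((T,S),open("s2.pkl","wb"))
a=cv2.resize(T["color"][140:260,130:290],(400,300),interpolation=cv2.INTER_CUBIC);b=cv2.resize(S["color"][140:350,180:460],(400,300),interpolation=cv2.INTER_CUBIC)
cv2.imwrite("pics/over.png",np.hstack([a,b])[:,:,::-1])
E
```

```text
[-0.4882  0.2643  0.8349] [ 0.5054 -0.3292  0.0215]
0.15516633698947757 58.98701727390289
5.5667 0.1528067583001388 [ 0.2437  0.3087 -1.6156] [ 0.5046 -0.3287  0.1593] [ 0.0329 -0.0115 -0.0041]
9.575 [0.505  0.2496 0.16  ] [3.1416 0.0003 1.3888] 0.1511725989377735
```

View pics/over.png

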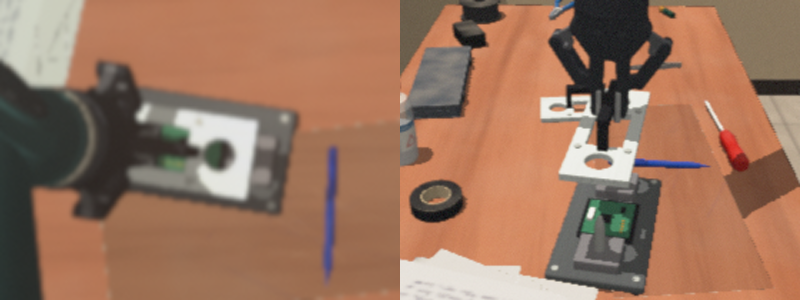

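The held frame is over the jig. Its far hole is at about (217,201) in the top view and its near hole at about (319,253) in the side view. I'll measure these properly against the expected hole positions.

```bash
python3 - <<'E'
from h import *
T,S=pickle.load(open("s2.pkl","rb"))
for n,s,f in(("top",T,(195,178,45,46)),("side",S,(285,235,70,35))):
    r=roi(s,*f);h=cv2.cvtColor(r,cv2.COLOR_RGB2HSV).astype(int);w=((h[:,:,1]<60)&(h[:,:,2]>150)).astype(np.uint8)
    cs,hi=cv2.findContours(w,cv2.RETR_CCOMP,cv2.CHAIN_APPROX_NONE)
    for c,q in zip(cs,hi[0]):
        a=cv2.contourArea(c)/16
        if a>20:
            M=cv2.minAreaRect(c);p=(np.array(M[0])+.5)/4-.5+f[:2];print(n,"hole" if q[3]>=0 else "outer",a,p,np.array(M[1])/4,M[2],plane(s,p,.147))
u=np.array([np.cos(np.radians(79.6)),np.sin(np.radians(79.6))])*.065
print("expect",np.array([.505,.25])-u,np.array([.505,.25])+u)
E
```

```text
top outer 671.65625 [213.9598 200.9311] [35.1994 32.5845] 9.039482116699219 [0.495 0.192 0.147]
side outer 1206.28125 [318.6264 250.3163] [55.0382 32.325 ] 1.3803540468215942 [0.5194 0.3088 0.147 ]
side hole 169.0625 [318.625 253.   ] [19.5  11.25] 0.0 [0.5194 0.3158 0.147 ]
expect [0.4933 0.1861] [0.5167 0.3139]
```

The side view puts the near hole at (0.519, 0.316) and the matching tip at (0.5185, 0.313). That is within 3 mm, against 9 mm of clearance. Lowering slowly in steps and watching the force.

```bash
python3 - <<'E'
from workcell import robot, viewer
from h import *
x,y=.505,.249
robot.movel([x,y,.10],vel=.1)
f0=robot.get_contact_force()
for z in [.09,.08,.07,.062,.056,.053,.052,.051,.050,.049]:
    robot.movel([x,y,z],vel=.04);f=robot.get_contact_force()-f0
    print(z,f,robot.get_tool_pos()[2])
    if abs(f).max()>8: break
print(robot.get_time())
T=viewer.snapshot("top");S=viewer.snapshot("side");pickle.dump((T,S),open("s3.pkl","wb"))
a=cv2.resize(T["color"][140:260,130:290],(400,300),interpolation=cv2.INTER_CUBIC);b=cv2.resize(S["color"][215:350,240:420],(400,300),interpolation=cv2.INTER_CUBIC)
cv2.imwrite("pics/down.png",np.hstack([a,b])[:,:,::-1])
E
```

```text
0.09 [-0.2894  0.7974  0.8958] 0.08982863884159284
0.08 [-0.8449 -0.0856  0.2025] 0.07959826580302534
0.07 [ 0.0738 -0.8051  0.0827] 0.06961948390895739
0.062 [-0.5495 -0.105  -0.5545] 0.06163790636670188
0.056 [-0.2348 -0.0861  0.1158] 0.0556908069899537
0.053 [ 0.2343 -0.1546  0.218 ] 0.05284567302805824
0.052 [-0.3824 -0.2877  0.2149] 0.05200937868843594
0.051 [-0.9583 -0.5156  2.5894] 0.05122493803031857
0.05 [-2.3058 -1.1842 10.4438] 0.05116022686619165
13.275
```

View pics/down.png

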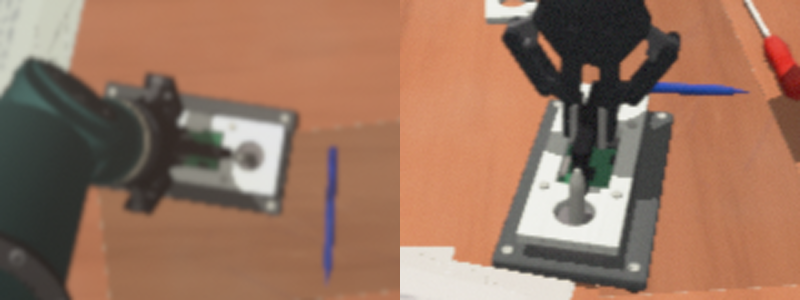

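Contact came at TCP z=0.0512, as expected for a seated frame. Both posts come up through their holes and the plate lies on the rests. Releasing and backing off.

```bash
python3 - <<'E'
from workcell import robot, viewer
from h import *
robot.grip(0.7)
robot.movel([.505,.249,.16],vel=.1)
robot.reach([.45,-.1,.3],[np.pi,0,.5]);robot.dwell(.3)
print(robot.get_time(),robot.get_contact_force())
T=viewer.snapshot("top");S=viewer.snapshot("side")
a=cv2.resize(T["color"][150:250,130:370],(400,300),interpolation=cv2.INTER_CUBIC);b=cv2.resize(S["color"][200:350,230:430],(400,300),interpolation=cv2.INTER_CUBIC)
cv2.imwrite("pics/end.png",np.hstack([a,b])[:,:,::-1])
E
```

```text
16.85 [ 0.5136 -0.3119 -0.3955]
```

View pics/end.png

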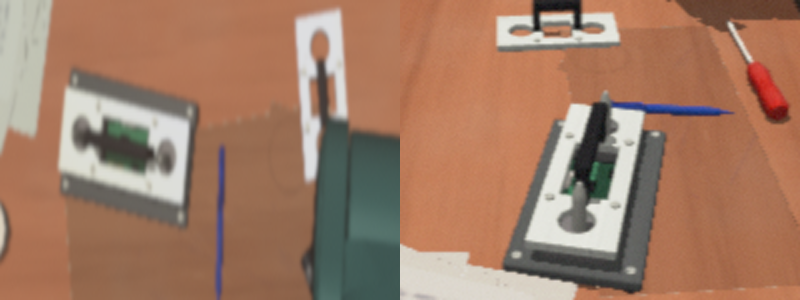

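The frame lies flat with both posts through its holes, the short frame hasn't moved, and the gripper is clear.

```bash
python3 -c "
from workcell import robot
print(robot.sign_off())"
```

```text
the job is handed in; nothing more can be done
None
```

The long frame lies flat on the jig's rests with both posts through its holes, released only once it was down; the short frame was left where it lay, and the job was handed in at about 17 s.

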